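# Free the sagging bolt of a drying pen and hold its gate ajar

## Robot

A 6-joint arm with a two-finger parallel gripper is mounted at the origin on the work surface. World frame = base frame: x ahead of the robot, y to its left, z up, the work surface at z = 0. Lengths are in m, angles in rad, forces in N, time in s.
With the tool pointing down it reaches from about 0.35 to 0.775 m from the base axis. Payload 5.5 kg.
Tool frame: the origin (TCP) lies on the centre line of the jaws, within the pads' length; the fingertips stand 11 mm ahead of it and the grasp point (between the pads) lies 8 mm behind it (env.tip_reach is the distance from the TCP to the fingertips, in m); z points along the fingers, x is the direction in which the jaws open and shut, and the axes are right-handed (so a half turn about z gives the same grasp; the last joint's range is limited). The gripper opens to 85 mm and grips with 20 to 120 N. Pads are 22 mm wide; open, the fingers measure 114 mm over their backs; the gripper's body (76 mm by 85 mm) begins 54 mm behind the grasp point. The pads swing forward as they close: fully open they stand 13 mm farther back than shut.
Start: joints at [-1.313, 0.313, 0.046, 1.304, 0, 1.431], TCP at [0.223, -0.53, 0.217] pointing down, gripper open.
Joint ranges: [-2.76, 2.76], [-0.86, 1.69], [-1.03, 1.26], [-2.2, 2.34], [-1.47, 1.5], [-3.14, 3.14]. Speed limits (rad/s): [2.57, 2.57, 3.14, 3.14, 3.14, 3.14].

## Interface

Orientations are given as a unit quaternion [w, x, y, z].
In Python, from workcell import env gives the robot as it stands.
- The arm moves only by the tool carry_out, never from a script. Its argument "moves" is one flat list of numbers, 7 for each row, row after row: the gripper command: -1 is shut, 1 is fully open, values between are in proportion, then the shift along the tool's x, y, z in m, then the turn, a rotation vector about the tool's x, y, z in degrees. A call has exactly 5 rows; each row shifts and turns the pose as measured when the row begins, along the tool's axes as they then stand; what a row does not reach is not made up. A row lasts 1/8 s, in which the tool goes at most 62.5 mm and 10.7 degrees, less where a joint would pass 70% of its speed; a pose out of reach is approached as far as the arm can. A call is refused whole if a number of a shift passes 0.0625 or a number of a turn 10.7, either way. A call with a gripper value outside its range is refused whole. The fingers move at their own pace and stop on an object; "squeeze" is the grip in N (left out, the last holds). Time passes only in rows, so rows that do not move let the fingers close, or fill a call up. It gives the time, the measured TCP pose, the force and the opening at its end, in the units of the state.
- env.get_state(): the state, without advancing time (a new reading comes with each control period).
- env.read_camera(name): name is "side" or "top" or "wrist"; returns the picture (480x640x3 uint8, red, green, blue); there is no depth.
- env.calibration(name): a dict with "camera_matrix" (3x3 intrinsics, pixels), "rvec" (rotation vector, rad) and "tvec" (3), from world to camera coordinates, as OpenCV has them; the wrist camera has in their place "hand_eye" (4x4, takes a point from camera to tool coordinates, whose origin is the TCP and whose axes are the tool frame's). Camera axes: x right, y down, z forward; pixel columns grow to the right and rows downward; lengths in m; the calibration is good to about 2 mm. A picture is of the moment at which its call begins: read the wrist's pose just before it. calibration takes no time and is no camera call.
- env.hand_in(): hands the job in, once; it reports no verdict.
The state is a dict: "clock": time; "joint_pos": joint angles; "qvel": joint speeds; "tau": joint torques, N m; "tcp_pos": TCP position; "orientation": TCP orientation; "wrist_force": force on the tool from outside, world axes, zero at the start; "ft_torque": the same for the moment, N m; "finger_gap": finger opening in m.
Only numpy, scipy, OpenCV 4.12 (cv2) and the standard library are available. Lean on these libraries where they do the work, as an engineer would, in place of code of your own. Each camera call takes 0.05 s, during which the arm holds its last target. There are 200 camera calls.

## Task

Take the scraper block and wipe the three clay chips off the sill in front of the drying pen's gate, over any open edge on to the bench (move the chips with the held block only), then put the block back down on the bench clear of the sill. Then lift the sagging bolt by its knob so that its nose clears the keeper's bent-up lip while you pull it out of the keeper (do not wrench it through unlifted), and swing the gate ajar, about 25 degrees. Finish while still holding the gate there, because it springs shut when let go; leave the jar, bottle and vase beside the pen where they are.

Things in the scene. Friction and masses are not known exactly. Their poses are not given: they have to be found in the camera images.
- pen: Fixed, low, open-topped drying pen: barred wooden sides, posts 112 mm tall, on a plywood base 16 mm thick. Origin on the bench under the middle of the shut gate's mid-plane. x runs from the sill through the shut gate into the pen, y along the gate towards the hinge post, z up. The front posts are 22 mm square at x = 0, y = +-113 mm. It stands differently each time.
- sill (a point): Centre of the top of the sill, the bare plywood strip in front of the gate, 67.5 mm before the gate's mid-plane, 16 mm above the bench; axes as the pen's. The sill is flat, 270 mm long (y) and runs from its front edge at x = -67.5 mm to the gate's front face at +57.5 mm. Its front edge and both ends are open drops to the bench.
- scraper_center (a point): Centre (half-way up) of the loose scraper block standing on its long rubber edge on the bench: pale wood, 100 mm long (its x), 26 mm thick (its y), 70 mm tall (z); the lowest 10 mm is a 14 mm thick rubber edge. 0.1 to 0.16 kg. Grip it across the 26 mm, above half height.
- chip0_center (a point): Centre of a loose flat clay chip lying on the sill, about 26 mm across, 10 mm thick; it must end on the bench.
- chip1_center (a point): Centre of a loose flat clay chip lying on the sill, about 22 mm across, 10 mm thick; it must end on the bench.
- chip2_center (a point): Centre of a loose flat clay chip lying on the sill, about 28 mm across, 10 mm thick; it must end on the bench.
- gate (a joint): Angle of the gate in rad: 0 shut, growing as its free edge swings over the sill towards the robot, up to 1.2. Wood frame with steel bars, 200 mm wide, 20 mm thick, its top 112 mm above the bench, its foot 5 mm above the sill. A light spring (0.14 N m shut, 0.23 N m at 0.44 rad) shuts it when let go. The bolt locks it while its tip is in the keeper.
- gate_hinge (a point): Point on the upright hinge axis, level with the gate's top, 112 mm above the bench, at y = +100 mm of the sill's axes, in the gate's mid-plane. Its axes turn with the gate: -y points along the gate from the hinge to the free edge, -x out of the gate's front. Opening is clockwise seen from above.
- knob (a point): Centre of the bolt's upright round knob, dark steel, 24 mm across and 38 mm tall, standing over the middle of the gate's top rail: its centre is 161 mm above the bench at rest, its foot 142 mm; below the foot is the thin bolt rod. 130 mm from the hinge axis while bolted. It moves with bolt and gate, and may be gripped from above at any yaw.
- bolt (a joint): How far the bolt is drawn, in m: 0 home in the keeper, up to 0.042, along the gate towards the hinge (+y of gate_hinge). About 1 N of friction. Its tip is out of the keeper from 0.026. After about 0.004 it strikes the keeper's lip unless it is lifted.
- bolt_lift (a joint): How far the bolt is lifted in its loose, slot-worn straps, in m: 0 sagging (it falls back under its own 0.16 kg), up to 0.018. Its turned-down nose hangs behind the bent-up lip of the keeper and passes over it only when lifted by 0.010 or more, all the way until 0.026 is drawn.
- lip (a point): Top edge, at mid-width, of the keeper's bent-up lip: steel keeper (26 mm long, 25 mm wide, with two upright cheeks 47 mm high) on top of the latch post, at the gate's free edge.
- jar: Bystander: squat closed glaze jar, 60 mm across, 75 mm tall; origin at its underside. Leave it where it is.
- bottle: Bystander: clear plastic bottle, 66 mm across, 170 mm tall; origin at its underside. Leave it where it is.
- vase: Bystander: blue ceramic vase, 72 mm across, 140 mm tall; origin at its underside. Leave it where it is.
Mind the look-alikes: they are no part of the job. Leave any pink look-alike of the part that bears scraper_center alone.

How it is judged:
On the way, in this order (a step that is already met when the one before it is completed fails the run):
1. all chips are off the sill, wiped with the block in the grip, the bolt still home (height (world z) of each of chip0_center, chip1_center, chip2_center below 0.017 m and contact force between the fingers and scraper above 0.5 N and value of joint bolt below 0.012 m), for 0.1 s.
2. the block is released on the bench, clear of the sill, the bolt still home (height (world z) of scraper_center below 0.043 m and (x of scraper_center in the frame of sill below -0.08 m or y of scraper_center in the frame of sill below -0.15 m or y of scraper_center in the frame of sill above 0.15 m or x of scraper_center in the frame of sill above 0.24 m) and contact force between the fingers and scraper below 0.1 N and value of joint bolt below 0.012 m), for 0.2 s.
3. the bolt is lifted over the lip and drawn out of the keeper (value of joint bolt above 0.026 m), for 0.1 s.
At the end, for the whole second after the job is handed in: The gate stands still between 0.28 and 0.62 rad (16 to 36 degrees) open, held by the fingers (on the knob, bolt or gate, over 0.4 N) and by nothing else; the block lies or stands released on the bench clear of the sill; all three chips lie on the bench, their centres below 17 mm (value of joint gate between 0.28 and 0.62 rad and velocity of joint gate between -0.1 and 0.1 rad/s and contact force between the fingers and gate above 0.4 N and contact force between scraper and gate below 0.1 N and height (world z) of scraper_center below 0.043 m and (x of scraper_center in the frame of sill below -0.08 m or y of scraper_center in the frame of sill below -0.15 m or y of scraper_center in the frame of sill above 0.15 m or x of scraper_center in the frame of sill above 0.24 m) and contact force between the fingers and scraper below 0.1 N and height (world z) of each of chip0_center, chip1_center, chip2_center below 0.017 m); the arm keeps its last pose, push and grip.
It fails at once if the bolt is wrenched against the keeper (over 40 N) without being lifted (contact force between pen and gate above 40 N and value of joint bolt above 0.002 m and value of joint bolt_lift below 0.008 m).
It fails at once if a chip is touched by the fingers (contact force between the fingers and chip0 above 0.5 N or contact force between the fingers and chip1 above 0.5 N or contact force between the fingers and chip2 above 0.5 N).
It fails at once if a bystander is shoved by more than 40 mm or tipped (distance of any of jar, bottle, vase from where it was at the start of the episode above 0.04 m or angle between any of jar, bottle, vase's own z axis and vertical above 0.5 rad).
It also fails if it takes over 69 s, if anything falls off the work surface, if the arm or the gripper's body presses on something with over 40 N, if the wrist force passes 120 N, or if a joint passes its speed limit or range.

## Working session

There is one attempt and no reset: what is moved stays moved. The work goes in short steps, Python scripts to look and compute and a tool call to move; the robot and the scene stay as the last step left them, time stands still between calls to the robot, and variables do not carry over. Pictures are saved under pics/ and viewed, about 8 in all and at most 12, crops included, and the job is handed in when it is done.

Besides the shell and the picture viewer there is one more tool, called after "Call:" by a JSON object that holds its "api" and its "payload", one argument or row to a line. carry_out: Moves the arm, as the interface text tells. Its arguments: {"type":"object","properties":{"moves":{"type":"array"},"squeeze":{"type":"number"}},"required":["moves"]}

```bash
mkdir -p pics; python3 - <<'E'
from workcell import env
import cv2,numpy as np
np.set_printoptions(precision=4,suppress=True)
for n in ("top","side"):
    im=env.read_camera(n); cv2.imwrite(f"pics/{n}0.png",im[:,:,::-1])
    print(n,env.calibration(n))
print(env.calibration("wrist"),env.tip_reach)
print(env.get_state())
E
```

```text
top {'camera_matrix': array([[457.6846,   0.    , 323.9124],
       [  0.    , 457.6846, 234.3111],
       [  0.    ,   0.    ,   1.    ]]), 'rvec': array([ 2.184 , -2.1575,  0.1665]), 'tvec': array([-0.0501,  0.5344,  0.9795])}
side {'camera_matrix': array([[458.9021,   0.    , 330.8924],
       [  0.    , 458.9021, 243.581 ],
       [  0.    ,   0.    ,   1.    ]]), 'rvec': array([ 0.9622, -2.4661,  1.0405]), 'tvec': array([0.3408, 0.3342, 0.9304])}
{'camera_matrix': array([[390.4638,   0.    , 324.4409],
       [  0.    , 390.4638, 239.1048],
       [  0.    ,   0.    ,   1.    ]]), 'hand_eye': array([[ 1.    , -0.0008, -0.0005, -0.0002],
       [ 0.0009,  0.9471,  0.3209, -0.0835],
       [ 0.0002, -0.3209,  0.9471, -0.1562],
       [ 0.    ,  0.    ,  0.    ,  1.    ]])} 0.011
{'clock': 0.1, 'joint_pos': array([-1.3126,  0.3139,  0.0451,  1.3036, -0.    ,  1.4312]), 'qvel': array([ 0.0005, -0.0024,  0.003 ,  0.0006, -0.0002, -0.0003]), 'tau': array([  0.0017, -48.1723,  29.9247,   0.0127,  -0.0002,  -0.    ]), 'tcp_pos': array([ 0.2226, -0.5297,  0.2162]), 'orientation': array([-0.0005,  0.8329, -0.5535, -0.0006]), 'wrist_force': array([ 0.3752,  0.3494, -0.3838]), 'ft_torque': array([ 0.0305, -0.0423, -0.0277]), 'finger_gap': 0.0853188422791526}
```

View pics/top0.png

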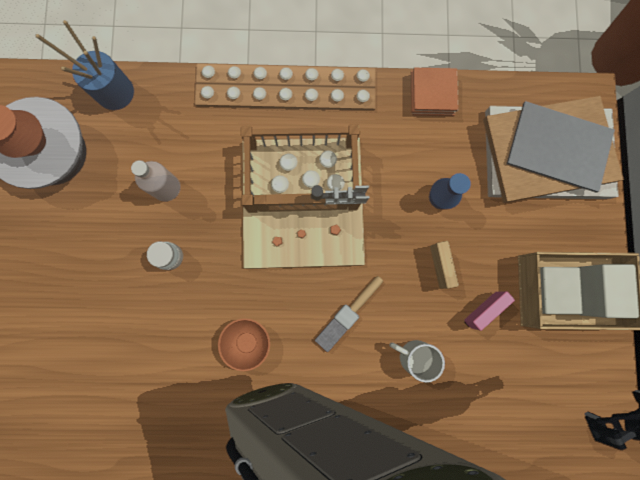

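View pics/side0.png

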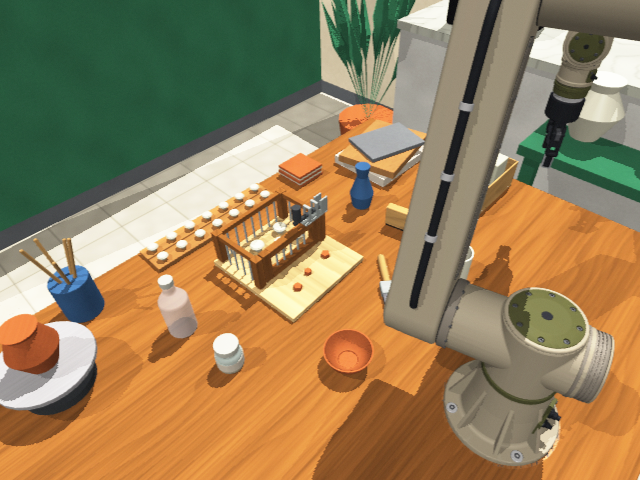

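Top view: the candidates for the scraper are the pale wood block at (446,265), the pink block at (490,311), which is the look-alike, and the putty knife at (350,315). I choose the pale block. The chips are at (277,241), (301,234) and (335,230), and the knob is near (317,192). I'll check this in a close crop.

```bash
cat > h.py <<'E'
from workcell import env
import cv2,numpy as np
from scipy.spatial.transform import Rotation as R
np.set_printoptions(precision=4,suppress=True)
def toolT():
    s=env.get_state();q=s['orientation'];T=np.eye(4)
    T[:3,:3]=R.from_quat([q[1],q[2],q[3],q[0]]).as_matrix();T[:3,3]=s['tcp_pos'];return T
def cam(n):
    c=env.calibration(n);K=c['camera_matrix']
    if n=='wrist': C=toolT()@c['hand_eye']; return K,C[:3,:3],C[:3,3]
    M=cv2.Rodrigues(np.array(c['rvec']))[0];return K,M.T,-M.T@c['tvec']
def unproj(n,uv,z,C=None):
    K,A,o=C or cam(n);d=A@np.linalg.solve(K,[uv[0],uv[1],1.]);return o+d*(z-o[2])/d[2]
def proj(n,p,C=None):
    K,A,o=C or cam(n);q=K@(A.T@(np.array(p)-o));return q[:2]/q[2]
E
python3 - <<'E'
import cv2
im=cv2.imread('pics/top0.png')
c=im[115:315,230:500]
cv2.imwrite('pics/crop1.png',cv2.resize(c[:, :],None,fx=2.96,fy=2.96,interpolation=cv2.INTER_CUBIC))
E
```

```text
(no output)
```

View pics/crop1.png

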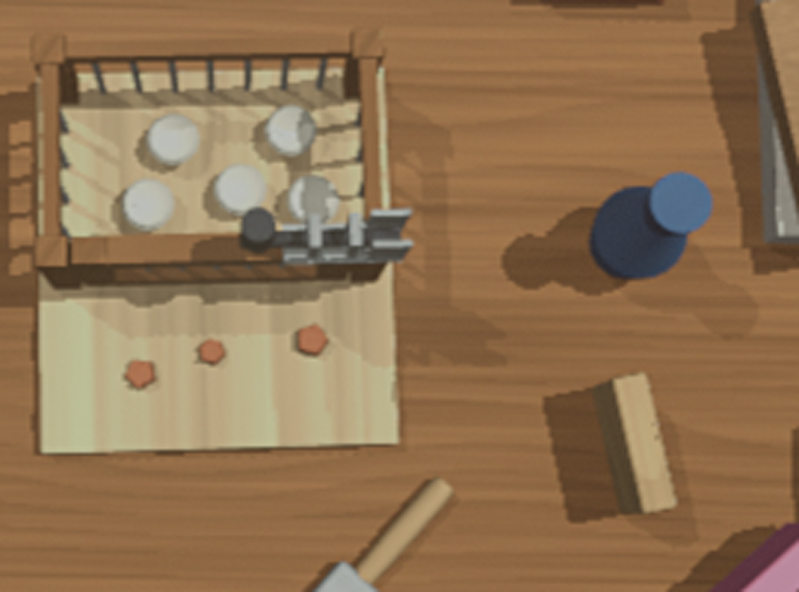

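The crop shows the sill front corners at (41,453) and (399,442), the chips at (140,374), (211,351) and (312,340), the block's top face at (613,380), (645,374), (676,505) and (643,513), and the knob top at (258,222).

```bash
python3 - <<'E'
from h import *
f=lambda u,v,z: unproj('top',(230+(u+.5)/2.96-.5,115+(v+.5)/2.96-.5),z)
a,b=f(41,453,.016),f(399,442,.016)
print('sill front L,R',a,b,np.linalg.norm(a-b))
ey=(a-b)/np.linalg.norm(a-b); ex=np.array([ey[1],-ey[0],0]); S=(a+b)/2+.0675*ex
print('ex',ex,'yaw',np.degrees(np.arctan2(ex[1],ex[0])),'S',S)
loc=lambda p:np.array([(p-S)@ex,(p-S)@ey])
for c in [(140,374),(211,351),(312,340)]:
    p=f(*c,.026);print('chip',p,loc(p))
B=[f(*c,.07) for c in [(613,380),(645,374),(676,505),(643,513)]]
print('block',np.mean(B,0),loc(np.mean(B,0)),[np.linalg.norm(B[i]-B[i-1]) for i in range(4)],B[1]-B[2],B[0]-B[3])
k=f(258,222,.180);print('knob',k,loc(k),'exp',[.0675,-.03])
print('posts',loc(f(52,246,.112)),loc(f(379,246,.112)))
for n,c,z in[('jar',(159,250),.075),('vase',(458,184),.14),('bottle',(139,168),.17)]:
    p=unproj('top',c,z);print(n,p,loc(p))
print('putty',f(442,488,.01),f(345,575,.01), 'toolR',toolT()[:3,:3])
E
```

```text
sill front L,R [0.4599 0.1339 0.016 ] [ 0.4714 -0.1357  0.016 ] 0.2697726297902121
ex [0.9991 0.0427 0.    ] yaw 2.4478540458243674 S [0.5331 0.002  0.016 ]
chip [0.5195 0.0604 0.026 ] [-0.0111  0.0589]
chip [0.5376 0.0075 0.026 ] [0.0047 0.0053]
chip [ 0.5471 -0.0686  0.026 ] [ 0.0109 -0.0711]
block [ 0.4699 -0.3066  0.07  ] [-0.0764 -0.3056] [np.float64(0.09755774377269397), np.float64(0.023958881633112515), np.float64(0.09643047051886122), np.float64(0.024737710280270372)] [0.0943 0.0202 0.    ] [0.0955 0.0197 0.    ]
knob [ 0.6027 -0.0249  0.18  ] [ 0.0683 -0.0298] exp [0.0675, -0.03]
posts [0.0703 0.112 ] [ 0.0643 -0.1152]
jar [0.4919 0.3024 0.075 ] [-0.0283  0.3019]
vase [ 0.6282 -0.3112  0.14  ] [ 0.0817 -0.317 ]
bottle [0.6416 0.3179 0.17  ] [0.1219 0.311 ]
putty [ 0.4373 -0.1691  0.01  ] [ 0.3714 -0.0956  0.01  ] toolR [[ 0.3874 -0.9219 -0.0004]
 [-0.9219 -0.3874  0.0015]
 [-0.0016 -0.0002 -1.    ]]
```

```bash
cat >> h.py <<'E'
YAW=np.radians(2.448); EX=np.array([np.cos(YAW),np.sin(YAW),0]); EY=np.array([-np.sin(YAW),np.cos(YAW),0])
S=np.array([.5331,.0020,.016])
def W(x,y,z): p=S+x*EX+y*EY; p[2]=z; return p   # sill frame x,y + world z
def L(p): d=np.array(p)-S; return np.array([d@EX,d@EY,p[2]])
def plan(segs,g,maxs=.06,maxr=10.5):
    """segs: list of (pos, yawdeg of tool x, rows or None); prints nominal rows"""
    T=toolT();p=T[:3,3].copy();y=np.degrees(np.arctan2(T[1,0],T[0,0]))
    k=0
    for P,yw,n in segs:
        dy=yw-y
        if abs(dy)>185: dy-=360*np.sign(dy)
        n=n or max(1,int(np.ceil(max(np.abs(np.array(P)-p).max()*1.15/maxs,abs(dy)/maxr))))
        for i in range(n):
            c,s=np.cos(np.radians(y)),np.sin(np.radians(y))
            A=np.array([[c,s,0],[s,-c,0],[0,0,-1]])
            d=A.T@((np.array(P)-p)/(n-i)); r=-dy/n
            print(k,[g,*[round(float(v),3) for v in d],0,0,round(r,1)]); k+=1
            p=p+A@np.round(d,3); y-=round(r,1)
def st():
    s=env.get_state();T=toolT()
    print('t',s['clock'],'tcp',s['tcp_pos'],'sill',L(s['tcp_pos']),'yaw',np.degrees(np.arctan2(T[1,0],T[0,0])),'tiltz',T[:3,2],'F',s['wrist_force'],'gap',s['finger_gap'],'q',s['joint_pos'])
E
python3 - <<'E'
from h import *
plan([((.470,-.307,.15),102,20)],1)
E
```

```text
0 [1, -0.005, -0.016, 0.003, 0, 0, np.float64(-8.5)]
1 [1, -0.003, -0.016, 0.003, 0, 0, np.float64(-8.5)]
2 [1, -0.001, -0.017, 0.003, 0, 0, np.float64(-8.5)]
3 [1, 0.002, -0.017, 0.003, 0, 0, np.float64(-8.5)]
4 [1, 0.004, -0.016, 0.003, 0, 0, np.float64(-8.5)]
5 [1, 0.007, -0.015, 0.003, 0, 0, np.float64(-8.5)]
6 [1, 0.009, -0.014, 0.003, 0, 0, np.float64(-8.5)]
7 [1, 0.011, -0.013, 0.003, 0, 0, np.float64(-8.5)]
8 [1, 0.012, -0.011, 0.004, 0, 0, np.float64(-8.5)]
9 [1, 0.014, -0.009, 0.003, 0, 0, np.float64(-8.5)]
10 [1, 0.015, -0.007, 0.004, 0, 0, np.float64(-8.5)]
11 [1, 0.016, -0.005, 0.003, 0, 0, np.float64(-8.5)]
12 [1, 0.016, -0.002, 0.004, 0, 0, np.float64(-8.5)]
13 [1, 0.017, 0.0, 0.003, 0, 0, np.float64(-8.5)]
14 [1, 0.016, 0.003, 0.004, 0, 0, np.float64(-8.5)]
15 [1, 0.016, 0.005, 0.003, 0, 0, np.float64(-8.5)]
16 [1, 0.015, 0.008, 0.004, 0, 0, np.float64(-8.5)]
17 [1, 0.013, 0.01, 0.003, 0, 0, np.float64(-8.5)]
18 [1, 0.012, 0.011, 0.004, 0, 0, np.float64(-8.5)]
19 [1, 0.01, 0.013, 0.003, 0, 0, np.float64(-8.5)]
```

Call:
{"api": "carry_out", "payload": {
  "moves": [1,-0.005,-0.016,0.003,0,0,-8.5,1,-0.003,-0.016,0.003,0,0,-8.5,1,-0.001,-0.017,0.003,0,0,-8.5,1,0.002,-0.017,0.003,0,0,-8.5,1,0.004,-0.016,0.003,0,0,-8.5]
}}

```text
clock: 0.72
tcp_pos: [0.2846, -0.4711, 0.1982]
orientation: [-0.003, 0.979, -0.204, -0.002]
wrist_force: [-0.1, -0.3, 0.1]
finger_gap: 0.0853
```

Call:
{"api": "carry_out", "payload": {
  "moves": [1,0.007,-0.015,0.003,0,0,-8.5,1,0.009,-0.014,0.003,0,0,-8.5,1,0.011,-0.013,0.003,0,0,-8.5,1,0.012,-0.011,0.004,0,0,-8.5,1,0.014,-0.009,0.003,0,0,-8.5]
}}

```text
clock: 1.35
tcp_pos: [0.3459, -0.41, 0.1794]
orientation: [-0.006, 0.984, 0.178, -0.001]
wrist_force: [-0.6, -1.3, -0.0]
finger_gap: 0.0852
```

Call:
{"api": "carry_out", "payload": {
  "moves": [1,0.015,-0.007,0.004,0,0,-8.5,1,0.016,-0.005,0.003,0,0,-8.5,1,0.016,-0.002,0.004,0,0,-8.5,1,0.017,0,0.003,0,0,-8.5,1,0.016,0.003,0.004,0,0,-8.5]
}}

```text
clock: 1.98
tcp_pos: [0.4042, -0.3469, 0.1589]
orientation: [-0.008, 0.846, 0.533, 0.001]
wrist_force: [0.1, -0.7, -0.5]
finger_gap: 0.0854
```

```bash
python3 - <<'E'
from h import *
st()
plan([((.470,-.307,.15),102,None)],1)
E
```

```text
t 1.975 tcp [ 0.4042 -0.3469  0.1589] sill [-0.1437 -0.343   0.1589] yaw 64.39187416209775 tiltz [-0.0077  0.0151 -0.9999] F [ 0.0964 -0.6574 -0.4761] gap 0.08540046859595793 q [-0.8624  0.2696 -0.1576  1.16    0.004  -0.4155]
0 [1, 0.016, 0.011, 0.002, 0, 0, np.float64(-9.4)]
1 [1, 0.014, 0.013, 0.002, 0, 0, np.float64(-9.4)]
2 [1, 0.012, 0.015, 0.002, 0, 0, np.float64(-9.4)]
3 [1, 0.009, 0.017, 0.003, 0, 0, np.float64(-9.4)]
```

Call:
{"api": "carry_out", "payload": {
  "moves": [1,0.016,0.011,0.002,0,0,-9.4,1,0.014,0.013,0.002,0,0,-9.4,1,0.012,0.015,0.002,0,0,-9.4,1,0.009,0.017,0.003,0,0,-9.4,1,0,0,0,0,0,0]
}}

```text
clock: 2.6
tcp_pos: [0.4708, -0.3031, 0.1469]
orientation: [-0.011, 0.62, 0.784, 0.004]
wrist_force: [-0.8, -0.3, 0.9]
finger_gap: 0.0853
```

```bash
cat >> h.py <<'E'
def tilt():
    z=toolT()[:3,:3].T@np.array([0,0,-1.]); print('tilt fix tool rotvec deg',np.degrees(np.cross([0,0,1],z)))
def snap(n,name,crop=None,f=1):
    C=cam(n); im=env.read_camera(n)[:,:,::-1]
    if crop: im=im[crop[1]:crop[3],crop[0]:crop[2]]
    cv2.imwrite(f'pics/{name}.png',cv2.resize(im,None,fx=f,fy=f,interpolation=cv2.INTER_CUBIC)); return C
E
python3 - <<'E'
from h import *
st();tilt()
C=snap('wrist','w1')
print([c.tolist() for c in C])
E
```

```text
t 2.6 tcp [ 0.4708 -0.3031  0.1469] sill [-0.0753 -0.3021  0.1469] yaw 103.31362435834994 tiltz [-0.012   0.019  -0.9997] F [-0.8355 -0.2899  0.8951] gap 0.0852868720672547 q [-0.719   0.3315 -0.1022  1.1587  0.0064 -0.9515]
tilt fix tool rotvec deg [-0.4175 -1.22    0.    ]
[[[390.4637541509858, 0.0, 324.44094221178193], [0.0, 390.4637541509858, 239.10477575317682], [0.0, 0.0, 1.0]], [[-0.22932228162675086, 0.925288112665906, 0.3020814454889044], [0.9731107952948717, 0.21105706437282964, 0.0922512637252447], [0.021602574616987332, 0.31511398594395673, -0.9488079387486327]], [0.3927296051950686, -0.3247252479599464, 0.3036787972315881]]
```

View pics/w1.png

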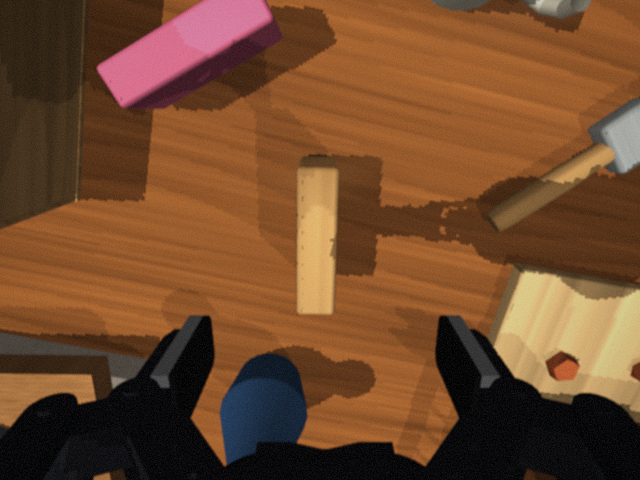

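```bash
python3 - <<'E'
from h import *
C=cam('wrist')
B=np.array([unproj('wrist',c,.07,C) for c in [(298,167),(337,167),(334.5,313),(297,313)]])
print(B,B.mean(0)); d=(B[2]+B[3]-B[0]-B[1])/2; print(d,np.linalg.norm(d),np.degrees(np.arctan2(d[1],d[0])))
plan([((*B.mean(0)[:2],.047),102.5,4)],1)
E
```

```text
[[ 0.4262 -0.3279  0.07  ]
 [ 0.421  -0.3054  0.07  ]
 [ 0.5162 -0.2838  0.07  ]
 [ 0.5217 -0.3084  0.07  ]] [ 0.4713 -0.3064  0.07  ]
[0.0954 0.0205 0.    ] 0.09756397918397347 12.140545106720134
0 [1, -0.001, 0.0, 0.025, 0, 0, np.float64(0.2)]
1 [1, -0.001, 0.0, 0.025, 0, 0, np.float64(0.2)]
2 [1, -0.001, 0.0, 0.025, 0, 0, np.float64(0.2)]
3 [1, -0.0, 0.0, 0.025, 0, 0, np.float64(0.2)]
```

Call:
{"api": "carry_out", "payload": {
  "moves": [1,-0.001,0,0.025,-0.4,-1.2,0.4,1,-0.001,0,0.025,0,0,0.4,1,-0.001,0,0.025,0,0,0.4,1,0,0,0.025,0,0,0,-1,0,0,0,0,0,0],
  "squeeze": 60
}}

```text
clock: 3.28
tcp_pos: [0.4676, -0.3084, 0.0451]
orientation: [0.0, 0.635, 0.772, -0.001]
wrist_force: [0.3, 0.3, 0.3]
finger_gap: 0.0698
```

Call:
{"api": "carry_out", "payload": {
  "moves": [-1,0,0,0,0,0,0,-1,0,0,0,0,0,0,-1,0,0,0,0,0,0,-1,0,0,0,0,0,0,-1,0,0,0,0,0,0]
}}

```text
clock: 3.9
tcp_pos: [0.4688, -0.3106, 0.049]
orientation: [0.003, 0.637, 0.771, -0.001]
wrist_force: [-0.4, 0.5, -1.1]
finger_gap: 0.0241
```

```bash
python3 - <<'E'
from h import *
st();tilt()
E
```

```text
t 3.9 tcp [ 0.4688 -0.3106  0.049 ] sill [-0.0776 -0.3095  0.049 ] yaw 100.92501556799617 tiltz [ 0.0026 -0.0055 -1.    ] F [-0.3865  0.5058 -1.07  ] gap 0.024141067820927953 q [-0.7264  0.3908 -0.2735  0.9009 -0.0024 -0.9171]
tilt fix tool rotvec deg [ 0.0842  0.3386 -0.    ]
```

```bash
python3 - <<'E'
from h import *
p=toolT()[:3,3]
plan([(p+[0,0,.05],101,2),(W(-.015,-.112,.10),92.4,6),(W(-.015,-.112,.072),92.4,2)],-1)
E
```

```text
0 [-1, 0.0, 0.0, -0.025, 0, 0, np.float64(-0.0)]
1 [-1, 0.0, 0.0, -0.025, 0, 0, np.float64(-0.0)]
2 [-1, 0.031, 0.015, -0.0, 0, 0, np.float64(1.4)]
3 [-1, 0.031, 0.014, -0.0, 0, 0, np.float64(1.4)]
4 [-1, 0.032, 0.014, -0.0, 0, 0, np.float64(1.4)]
5 [-1, 0.032, 0.013, -0.0, 0, 0, np.float64(1.4)]
6 [-1, 0.032, 0.012, -0.001, 0, 0, np.float64(1.4)]
7 [-1, 0.033, 0.011, -0.0, 0, 0, np.float64(1.4)]
8 [-1, 0.0, 0.0, 0.014, 0, 0, np.float64(0.1)]
9 [-1, 0.0, 0.0, 0.014, 0, 0, np.float64(0.1)]
```

Call:
{"api": "carry_out", "payload": {
  "moves": [-1,0,0,-0.025,0,0,0,-1,0,0,-0.025,0,0,0,-1,0.031,0.015,0,0,0,1.4,-1,0.031,0.014,0,0,0,1.4,-1,0.032,0.014,0,0,0,1.4]
}}

```text
clock: 4.53
tcp_pos: [0.4961, -0.2102, 0.0997]
orientation: [0.003, 0.667, 0.745, -0.001]
wrist_force: [0.9, 0.7, -0.3]
finger_gap: 0.0243
```

Call:
{"api": "carry_out", "payload": {
  "moves": [-1,0.032,0.013,0,0,0,1.4,-1,0.032,0.012,0,0,0,1.4,-1,0.025,0.008,0,0,0,1.4,-1,0,0,0,0,0,0,-1,0,0,0,0,0,0]
}}

```text
clock: 5.15
tcp_pos: [0.5218, -0.1134, 0.0991]
orientation: [0.003, 0.693, 0.721, -0.001]
wrist_force: [-0.6, 0.1, -1.3]
finger_gap: 0.0241
```

```bash
python3 - <<'E'
from h import *
st();tilt()
plan([(W(-.015,-.112,.075),92.4,3)],-1)
snap('top','t2',(230,150,430,300),4)
E
```

```text
t 5.15 tcp [ 0.5218 -0.1134  0.0991] sill [-0.0162 -0.1148  0.0991] yaw 92.21428500451005 tiltz [ 0.0024 -0.0055 -1.    ] F [-0.6087  0.0724 -1.283 ] gap 0.024125208919961866 q [-0.3618  0.2972 -0.2746  0.9948 -0.0043 -0.4005]
tilt fix tool rotvec deg [ 0.1225  0.3203 -0.    ]
0 [-1, 0.001, 0.0, 0.008, 0, 0, np.float64(-0.1)]
1 [-1, 0.001, 0.001, 0.008, 0, 0, np.float64(-0.1)]
2 [-1, 0.001, 0.0, 0.008, 0, 0, np.float64(-0.1)]
```

View pics/t2.png

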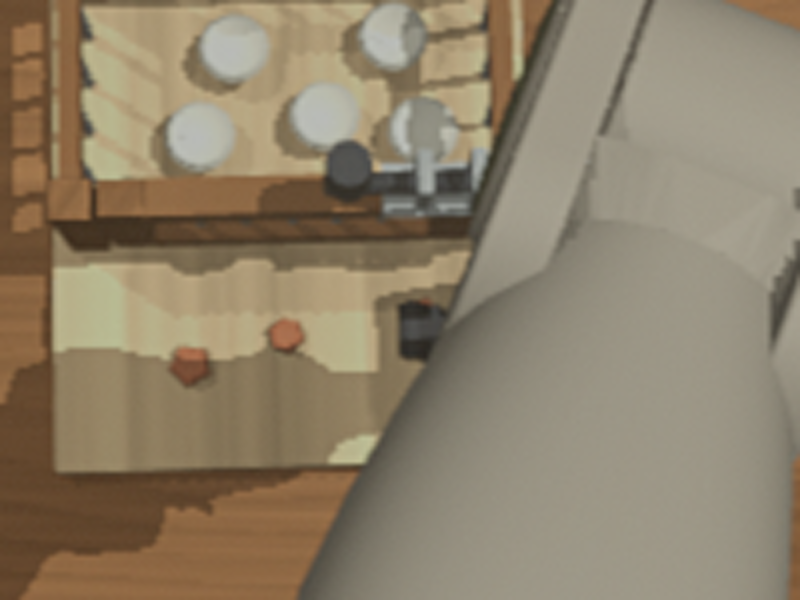

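The arm hides the block, but the chips haven't moved, with chip 0 just ahead of the finger at crop (425,303). I'll go down until contact.

Call:
{"api": "carry_out", "payload": {
  "moves": [-1,0.001,0,0.009,0.1,0.3,0,-1,0,0,0.009,0,0,0,-1,0,0,0.008,0,0,0,-1,0,0,0.003,0,0,0,-1,0,0,0.001,0,0,0]
}}

```text
clock: 5.82
tcp_pos: [0.5207, -0.1148, 0.0661]
orientation: [-0.001, 0.695, 0.719, -0.0]
wrist_force: [-0.1, 0.1, -0.4]
finger_gap: 0.0239
```

Call:
{"api": "carry_out", "payload": {
  "moves": [-1,0,0,0.002,0,0,0,-1,0,0,0.002,0,0,0,-1,0,0,0.001,0,0,0,-1,0,0,0.001,0,0,0,-1,0,0,0.001,0,0,0]
}}

```text
clock: 6.45
tcp_pos: [0.5209, -0.1149, 0.0637]
orientation: [0.001, 0.695, 0.719, -0.0]
wrist_force: [-3.2, 0.9, 6.8]
finger_gap: 0.0241
```

Call:
{"api": "carry_out", "payload": {
  "moves": [-1,0.006,0,-0.001,0,0,0,-1,0.01,0,0,0,0,0,-1,0.012,0,0,0,0,0,-1,0.012,0,0,0,0,0,-1,0.012,0,0,0,0,0]
}}

```text
clock: 7.08
tcp_pos: [0.5198, -0.0599, 0.065]
orientation: [0.002, 0.695, 0.719, 0.0]
wrist_force: [0.2, -1.5, 0.9]
finger_gap: 0.0238
```

Call:
{"api": "carry_out", "payload": {
  "moves": [-1,0.012,0,0,0,0,0,-1,0.012,0,0,0,0,0,-1,0.012,0,0,0,0,0,-1,0.012,0,0,0,0,0,-1,0.012,0,0,0,0,0]
}}

```text
clock: 7.7
tcp_pos: [0.5177, 0.0046, 0.065]
orientation: [0.002, 0.695, 0.719, 0.0]
wrist_force: [0.4, 0.2, -0.4]
finger_gap: 0.0242
```

```bash
python3 - <<'E'
from h import *
st();tilt()
snap('wrist','w2')
E
```

```text
t 7.7 tcp [0.5177 0.0046 0.065 ] sill [-0.0153  0.0033  0.065 ] yaw 92.02106318563402 tiltz [ 0.0035 -0.0024 -1.    ] F [ 0.4457  0.231  -0.3598] gap 0.024186376148753918 q [-0.1451  0.2997 -0.3644  0.9029 -0.0018 -0.1804]
tilt fix tool rotvec deg [ 0.1971  0.1432 -0.    ]
```

View pics/w2.png

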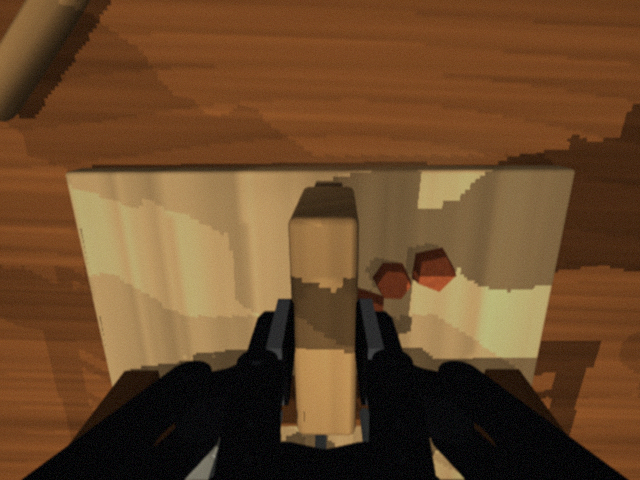

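The wrist view shows all three chips ahead of the block, at (368,300), (392,280) and (433,268), well within its length, so I'll keep sweeping.

Call:
{"api": "carry_out", "payload": {
  "moves": [-1,0.012,0,0,0,0,0,-1,0.012,0,0,0,0,0,-1,0.012,0,0,0,0,0,-1,0.012,0,0,0,0,0,-1,0.012,0,0,0,0,0]
}}

```text
clock: 8.38
tcp_pos: [0.5154, 0.0692, 0.0651]
orientation: [0.002, 0.694, 0.72, 0.001]
wrist_force: [0.1, -1.3, 1.4]
finger_gap: 0.024
```

Call:
{"api": "carry_out", "payload": {
  "moves": [-1,0.012,0,0,0,0,0,-1,0.012,0,0,0,0,0,-1,0.012,0,0,0,0,0,-1,0.012,0,0,0,0,0,-1,0.012,0,0,0,0,0]
}}

```text
clock: 9.0
tcp_pos: [0.513, 0.1336, 0.0649]
orientation: [0.002, 0.694, 0.72, 0.001]
wrist_force: [-0.3, 0.9, -0.4]
finger_gap: 0.0243
```

Call:
{"api": "carry_out", "payload": {
  "moves": [-1,0.012,0,0,0,0,0,-1,0.012,0,0,0,0,0,-1,0.01,0,0,0,0,0,-1,0,0,0,0,0,0,-1,0,0,0,0,0,0]
}}

```text
clock: 9.62
tcp_pos: [0.5105, 0.1714, 0.0638]
orientation: [0.001, 0.694, 0.72, 0.0]
wrist_force: [-1.1, 0.4, 0.1]
finger_gap: 0.024
```

```bash
python3 - <<'E'
from h import *
st();tilt()
snap('wrist','w3')
E
```

```text
t 9.625 tcp [0.5105 0.1714 0.0638] sill [-0.0153  0.1702  0.0638] yaw 92.1530323376333 tiltz [ 0.0014 -0.0011 -1.    ] F [-1.1036  0.4433  0.0567] gap 0.024020861848855782 q [ 0.1757  0.3388 -0.3107  0.9201 -0.0014  0.1381]
tilt fix tool rotvec deg [ 0.0775  0.068  -0.    ]
```

View pics/w3.png

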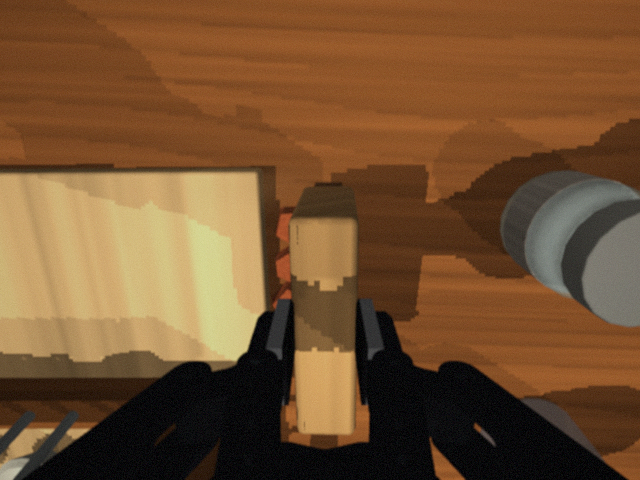

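The chips lie on the bench between the block and the sill's end, at (287,222), (284,262) and (285,290). I'll lift the block straight up, move off and look at them.

Call:
{"api": "carry_out", "payload": {
  "moves": [-1,0,0,-0.025,0,0,0,-1,0,0,-0.03,0,0,0,-1,-0.03,0,-0.01,0,0,0,-1,-0.045,0,0,0,0,0,-1,0,0,0,0,0,0]
}}

```text
clock: 10.3
tcp_pos: [0.5135, 0.0927, 0.131]
orientation: [0.001, 0.694, 0.72, -0.0]
wrist_force: [-0.5, -0.3, -1.0]
finger_gap: 0.0241
```

```bash
python3 - <<'E'
from h import *
st();tilt()
a=snap('wrist','w4'); print([proj('wrist',W(x,.135,.016),a) for x in (-.06,.0)])
plan([(W(-.06,-.24,.13),96,10),(W(-.06,-.24,.06),96,3)],-1)
E
```

```text
t 10.3 tcp [0.5135 0.0927 0.131 ] sill [-0.0157  0.0915  0.131 ] yaw 92.03188929850135 tiltz [ 0.0018 -0.0022 -1.    ] F [-0.5237 -0.3276 -0.9961] gap 0.024102265456080917 q [ 0.026   0.2526 -0.2517  1.0647 -0.0022 -0.0094]
tilt fix tool rotvec deg [ 0.0972  0.1274 -0.    ]
[array([386.9249, 163.5854]), array([383.3805, 245.6299])]
0 [-1, -0.033, -0.004, 0.0, 0, 0, np.float64(-0.4)]
1 [-1, -0.033, -0.004, 0.0, 0, 0, np.float64(-0.4)]
2 [-1, -0.033, -0.005, 0.0, 0, 0, np.float64(-0.4)]
3 [-1, -0.033, -0.005, 0.0, 0, 0, np.float64(-0.4)]
4 [-1, -0.033, -0.005, 0.0, 0, 0, np.float64(-0.4)]
5 [-1, -0.033, -0.005, 0.0, 0, 0, np.float64(-0.4)]
6 [-1, -0.033, -0.006, 0.0, 0, 0, np.float64(-0.4)]
7 [-1, -0.033, -0.006, 0.0, 0, 0, np.float64(-0.4)]
8 [-1, -0.034, -0.006, 0.001, 0, 0, np.float64(-0.4)]
9 [-1, -0.033, -0.007, 0.0, 0, 0, np.float64(-0.4)]
10 [-1, -0.0, 0.0, 0.023, 0, 0, np.float64(0.0)]
11 [-1, -0.0, 0.0, 0.024, 0, 0, np.float64(0.0)]
12 [-1, -0.0, 0.0, 0.023, 0, 0, np.float64(0.0)]
```

View pics/w4.png

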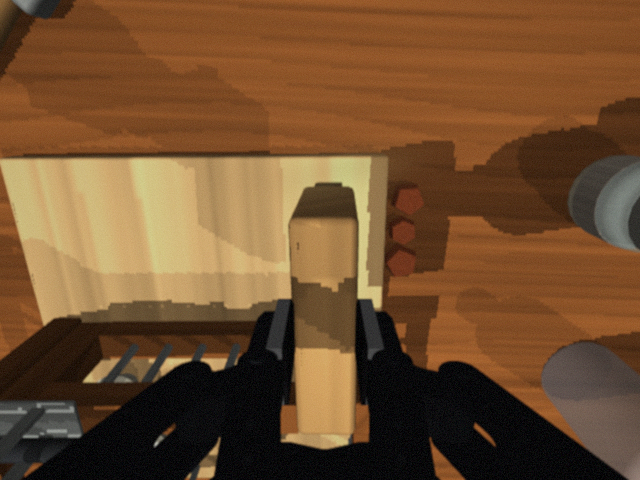

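All three chips lie flat on the bench beyond the sill's end (column 385), at (408,197), (402,231) and (400,262). Next I'll put the block down on the right.

Call:
{"api": "carry_out", "payload": {
  "moves": [-1,-0.033,-0.006,0,0,0,-0.4,-1,-0.033,-0.006,0,0,0,-0.4,-1,-0.033,-0.006,0,0,0,-0.4,-1,-0.033,-0.005,0,0,0,-0.4,-1,-0.033,-0.005,0,0,0,-0.4]
}}

```text
clock: 10.98
tcp_pos: [0.494, -0.0713, 0.1305]
orientation: [0.0, 0.678, 0.735, 0.001]
wrist_force: [1.2, -0.6, -2.3]
finger_gap: 0.0238
```

Call:
{"api": "carry_out", "payload": {
  "moves": [-1,-0.033,-0.005,0,0,0,-0.4,-1,-0.033,-0.005,0,0,0,-0.4,-1,-0.033,-0.005,0,0,0,-0.4,-1,-0.033,-0.005,0,0,0,-0.4,-1,-0.025,-0.005,0,0,0,-0.4]
}}

```text
clock: 11.6
tcp_pos: [0.4845, -0.2314, 0.1293]
orientation: [-0.001, 0.663, 0.748, 0.002]
wrist_force: [-0.1, 0.0, -0.8]
finger_gap: 0.024
```

Call:
{"api": "carry_out", "payload": {
  "moves": [-1,0,0,0.023,0,0,0,-1,0,0,0.024,0,0,0,-1,0,0,0.018,0,0,0,-1,0,0,0.004,0,0,0,-1,0,0,0.002,0,0,0]
}}

```text
clock: 12.22
tcp_pos: [0.4868, -0.2307, 0.0564]
orientation: [-0.0, 0.664, 0.748, 0.003]
wrist_force: [-0.6, -0.2, -0.3]
finger_gap: 0.024
```

```bash
python3 - <<'E'
from h import *
st();tilt()
E
```

```text
t 12.225 tcp [ 0.4868 -0.2307  0.0564] sill [-0.0562 -0.2305  0.0564] yaw 96.85910034274642 tiltz [ 0.003   0.0043 -1.    ] F [-0.6264 -0.1816 -0.2833] gap 0.024005159285670347 q [-0.5947  0.3467 -0.3198  0.9042  0.0052 -0.7144]
tilt fix tool rotvec deg [ 0.2024 -0.2211  0.    ]
```

Call:
{"api": "carry_out", "payload": {
  "moves": [-1,0,0,0.003,0.2,-0.2,0,-1,0,0,0.003,0,0,0,-1,0,0,0.002,0,0,0,-1,0,0,0.001,0,0,0,-1,0,0,0,0,0,0]
}}

```text
clock: 12.85
tcp_pos: [0.4883, -0.2311, 0.0487]
orientation: [0.002, 0.663, 0.748, 0.0]
wrist_force: [-0.9, -0.2, -0.9]
finger_gap: 0.024
```

Call:
{"api": "carry_out", "payload": {
  "moves": [-1,0,0,0.001,0,0,0,1,0,0,0,0,0,0,1,0,0,0,0,0,0,1,0,0,0,0,0,0,1,0,0,0,0,0,0]
}}

```text
clock: 13.48
tcp_pos: [0.4887, -0.2315, 0.0483]
orientation: [0.002, 0.663, 0.748, 0.0]
wrist_force: [-1.2, 0.6, -0.3]
finger_gap: 0.0853
```

Call:
{"api": "carry_out", "payload": {
  "moves": [1,0,0,0,0,0,0,1,0,0,0,0,0,0,1,0,0,-0.03,0,0,0,1,0,0,-0.05,0,0,0,1,0,0,-0.055,0,0,0]
}}

```text
clock: 14.1
tcp_pos: [0.485, -0.2292, 0.1814]
orientation: [-0.003, 0.663, 0.748, -0.0]
wrist_force: [1.6, -0.7, 0.5]
finger_gap: 0.0853
```

Call:
{"api": "carry_out", "payload": {
  "moves": [1,0,0,-0.05,0,0,0,1,0,0,0,0,0,0,1,0,0,0,0,0,0,1,0,0,0,0,0,0,1,0,0,0,0,0,0]
}}

```text
clock: 14.72
tcp_pos: [0.486, -0.2298, 0.2351]
orientation: [-0.001, 0.663, 0.748, -0.0]
wrist_force: [0.1, -0.5, 1.1]
finger_gap: 0.0855
```

```bash
python3 - <<'E'
from h import *
st();tilt()
im=env.read_camera('wrist');C=cam('wrist')
cv2.imwrite('pics/w5.png',im[:,:,::-1])
print('block top z=.07 expected px',proj('wrist',(.488,-.231,.07),C))
k=W(.0675,-.03,.24)
plan([(k,182.4,None)],1)
E
```

```text
t 14.725 tcp [ 0.486  -0.2298  0.2351] sill [-0.0569 -0.2296  0.2351] yaw 96.87025368204891 tiltz [-0.0019  0.0014 -1.    ] F [ 0.1364 -0.4792  1.0679] gap 0.08545855263713159 q [-0.5911  0.2378 -0.0111  1.3242  0.0001 -0.711 ]
tilt fix tool rotvec deg [-0.099 -0.093  0.   ]
block top z=.07 expected px [321.9746 211.2289]
0 [1, 0.021, 0.015, -0.001, 0, 0, np.float64(-9.5)]
1 [1, 0.018, 0.019, -0.0, 0, 0, np.float64(-9.5)]
2 [1, 0.015, 0.022, -0.001, 0, 0, np.float64(-9.5)]
3 [1, 0.011, 0.024, -0.0, 0, 0, np.float64(-9.5)]
4 [1, 0.007, 0.025, -0.001, 0, 0, np.float64(-9.5)]
5 [1, 0.003, 0.026, -0.0, 0, 0, np.float64(-9.5)]
6 [1, -0.001, 0.026, -0.001, 0, 0, np.float64(-9.5)]
7 [1, -0.006, 0.025, -0.0, 0, 0, np.float64(-9.5)]
8 [1, -0.01, 0.024, -0.001, 0, 0, np.float64(-9.5)]
```

View pics/w5.png

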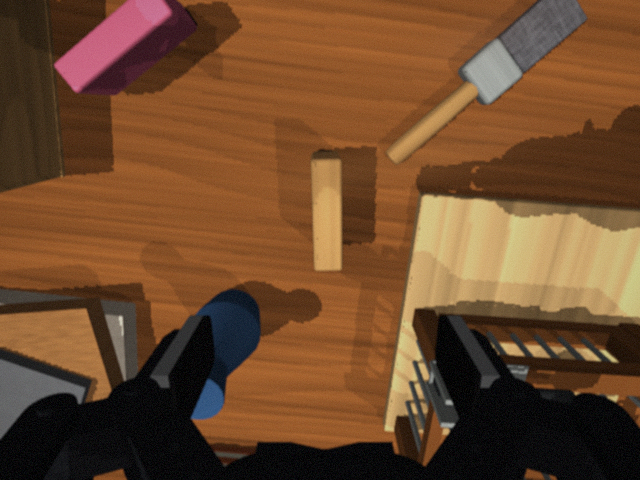

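The block stands released at (327,212), about where expected. Next I'll go above the knob with the jaws across the gate.

Call:
{"api": "carry_out", "payload": {
  "moves": [1,0.021,0.015,0,0,0,-9.5,1,0.018,0.019,0,0,0,-9.5,1,0.015,0.022,0,0,0,-9.5,1,0.011,0.024,0,0,0,-9.5,1,0.007,0.025,0,0,0,-9.5]
}}

```text
clock: 15.4
tcp_pos: [0.5492, -0.1133, 0.2306]
orientation: [-0.005, 0.295, 0.955, 0.001]
wrist_force: [-0.6, -0.6, -0.4]
finger_gap: 0.0854
```

Call:
{"api": "carry_out", "payload": {
  "moves": [1,0.003,0.026,0,0,0,-9.5,1,-0.001,0.026,0,0,0,-9.5,1,-0.006,0.025,0,0,0,-9.5,1,-0.01,0.024,0,0,0,-9.5,1,0,0,0,0,0,0]
}}

```text
clock: 16.02
tcp_pos: [0.5974, -0.0162, 0.2256]
orientation: [-0.008, -0.044, 0.999, 0.003]
wrist_force: [0.2, 0.9, 0.7]
finger_gap: 0.0852
```

```bash
python3 - <<'E'
from h import *
st();tilt()
im=env.read_camera('wrist');C=cam('wrist')
cv2.imwrite('pics/w6.png',im[:,:,::-1])
print('knob top expected px',proj('wrist',W(.0675,-.03,.18),C))
plan([(W(.0675,-.03,.153),182.4,4)],1)
E
```

```text
t 16.025 tcp [ 0.5974 -0.0162  0.2256] sill [ 0.0634 -0.0209  0.2256] yaw -174.94098907670642 tiltz [-0.0169  0.0062 -0.9998] F [0.2473 0.9437 0.6509] gap 0.08519425390577923 q [-0.1632  0.3719  0.1504  1.367   0.0034 -1.8223]
tilt fix tool rotvec deg [ 0.4417 -0.9345  0.    ]
knob top expected px [316.9372 247.7898]
0 [1, -0.001, -0.002, 0.018, 0, 0, np.float64(0.6)]
1 [1, -0.001, -0.002, 0.018, 0, 0, np.float64(0.6)]
2 [1, -0.001, -0.002, 0.018, 0, 0, np.float64(0.6)]
3 [1, -0.001, -0.002, 0.019, 0, 0, np.float64(0.6)]
```

View pics/w6.png

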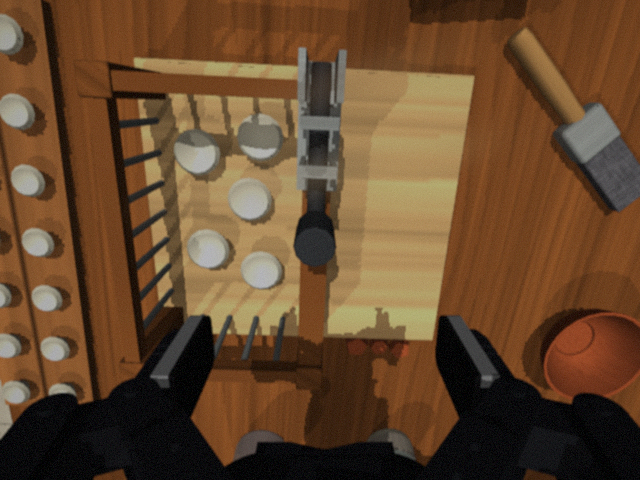

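The knob top is at about (315,249), against an expected (317,248), so I'll go down and grip.

Call:
{"api": "carry_out", "payload": {
  "moves": [1,-0.004,-0.009,0.008,0.4,-0.9,0.6,1,0,0,0.018,0,0,0.6,1,0,0,0.018,0,0,0.6,1,0,0,0.018,0,0,0.6,1,0,0,0.006,0,0,0]
}}

```text
clock: 16.7
tcp_pos: [0.5991, -0.0305, 0.1548]
orientation: [-0.002, -0.014, 1.0, -0.001]
wrist_force: [0.4, -0.8, -0.7]
finger_gap: 0.0857
```

```bash
python3 - <<'E'
from h import *
st();tilt()
plan([(W(.0675,-.03,.153),182.4,1)],1)
E
```

```text
t 16.7 tcp [ 0.5991 -0.0305  0.1548] sill [ 0.0646 -0.0353  0.1548] yaw -178.40679285847494 tiltz [-0.0033 -0.0014 -1.    ] F [ 0.3953 -0.7669 -0.6525] gap 0.08569581393043625 q [-0.1836  0.3874 -0.0008  1.1856 -0.002  -1.7822]
tilt fix tool rotvec deg [-0.0745 -0.1886  0.    ]
0 [1, -0.003, 0.005, 0.002, 0, 0, np.float64(-0.8)]
```

Call:
{"api": "carry_out", "payload": {
  "moves": [1,-0.003,0.006,0,0,0,0.5,-1,0,0,0,0,0,0,-1,0,0,0,0,0,0,-1,0,0,0,0,0,0,-1,0,0,0,0,0,0],
  "squeeze": 60
}}

```text
clock: 17.32
tcp_pos: [0.6031, -0.025, 0.157]
orientation: [-0.0, -0.008, 1.0, -0.001]
wrist_force: [0.2, 0.2, -0.4]
finger_gap: 0.0207
```

```bash
python3 - <<'E'
from h import *
st();tilt()
E
```

```text
t 17.325 tcp [ 0.6031 -0.025   0.157 ] sill [ 0.0688 -0.0299  0.157 ] yaw -179.0623661222921 tiltz [-0.0002 -0.0021 -1.    ] F [ 0.2347  0.1619 -0.4378] gap 0.020658341958021006 q [-0.1732  0.3907  0.0098  1.1897 -0.0021 -1.7604]
tilt fix tool rotvec deg [-0.1207 -0.0118  0.    ]
```

Gripped at x 0.069, y -0.030 in sill axes, which is the knob's place. Now I'll lift about 14 mm.

Call:
{"api": "carry_out", "payload": {
  "moves": [-1,0,0,-0.004,0,0,0,-1,0,0,-0.004,0,0,0,-1,0,0,-0.004,0,0,0,-1,0,0,-0.002,0,0,0,-1,0,0,0,0,0,0]
}}

```text
clock: 17.95
tcp_pos: [0.603, -0.025, 0.1716]
orientation: [-0.0, -0.008, 1.0, -0.001]
wrist_force: [1.0, -0.2, -1.3]
finger_gap: 0.0205
```

```bash
python3 - <<'E'
from h import *
st();tilt()
E
```

```text
t 17.95 tcp [ 0.603  -0.025   0.1716] sill [ 0.0687 -0.0299  0.1716] yaw -179.0629887559353 tiltz [-0.0008 -0.0021 -1.    ] F [ 1.0301 -0.2161 -1.3097] gap 0.0205041166375092 q [-0.1732  0.3845  0.0368  1.2234 -0.0022 -1.7603]
tilt fix tool rotvec deg [-0.1206 -0.0456  0.    ]
```

Call:
{"api": "carry_out", "payload": {
  "moves": [-1,0,0.003,0,0,0,0,-1,0,0.003,0,0,0,0,-1,0,0.002,0,0,0,0,-1,0,0,0,0,0,0,-1,0,0,0,0,0,0]
}}

```text
clock: 18.58
tcp_pos: [0.6027, -0.0167, 0.1713]
orientation: [-0.001, -0.008, 1.0, -0.001]
wrist_force: [0.1, -1.1, -2.1]
finger_gap: 0.0205
```

It moved 8 mm at about 1 N, so the nose clears the lip. I'll go on to about 35 mm.

Call:
{"api": "carry_out", "payload": {
  "moves": [-1,0,0.006,0,0,0,0,-1,0.001,0.007,0,0,0,0,-1,0,0.007,0,0,0,0,-1,0,0.007,0,0,0,0,-1,0,0,0,0,0,0]
}}

```text
clock: 19.2
tcp_pos: [0.6014, 0.0127, 0.1713]
orientation: [-0.0, -0.008, 1.0, -0.001]
wrist_force: [0.4, 0.6, -0.6]
finger_gap: 0.0209
```

```bash
python3 - <<'E'
from h import *
st();tilt()
E
```

```text
t 19.2 tcp [0.6014 0.0127 0.1713] sill [0.0687 0.0077 0.1713] yaw -179.04964282140685 tiltz [-0.0005 -0.0023 -1.    ] F [ 0.4048  0.5519 -0.5752] gap 0.020928404343657104 q [-0.1111  0.3808  0.0306  1.2209 -0.0024 -1.6985]
tilt fix tool rotvec deg [-0.1333 -0.0333  0.    ]
```

```bash
cat >> h.py <<'E'
def arc(r,th0,th1,n,yaw0):
    seg=[]
    for i in range(1,n+1):
        t=np.radians(th0+(th1-th0)*i/n); seg.append((W(.0687-r*np.sin(t),.1-r*np.cos(t),.171),yaw0-(np.degrees(t)-th0),1))
    plan(seg,-1)
E
python3 - <<'E'
from h import *
arc(.0923,0,25,10,-179.05)
E
```

```text
0 [-1, 0.004, -0.0, 0.0, 0, 0, np.float64(2.5)]
1 [-1, 0.004, -0.0, 0.0, 0, 0, np.float64(2.5)]
2 [-1, 0.004, -0.0, 0.0, 0, 0, np.float64(2.5)]
3 [-1, 0.004, -0.0, 0.0, 0, 0, np.float64(2.5)]
4 [-1, 0.004, -0.0, 0.0, 0, 0, np.float64(2.5)]
5 [-1, 0.004, -0.0, 0.0, 0, 0, np.float64(2.5)]
6 [-1, 0.004, -0.0, 0.0, 0, 0, np.float64(2.5)]
7 [-1, 0.004, -0.0, 0.0, 0, 0, np.float64(2.5)]
8 [-1, 0.004, -0.0, 0.0, 0, 0, np.float64(2.5)]
9 [-1, 0.004, -0.0, 0.0, 0, 0, np.float64(2.5)]
```

Call:
{"api": "carry_out", "payload": {
  "moves": [-1,0.004,0,0,0,0,2.5,-1,0.004,0,0,0,0,2.5,-1,0.004,0,0,0,0,2.5,-1,0.004,0,0,0,0,2.5,-1,0.004,0,0,0,0,2.5]
}}

```text
clock: 19.82
tcp_pos: [0.5814, 0.0143, 0.1712]
orientation: [0.0, 0.103, 0.995, -0.001]
wrist_force: [1.4, -0.6, -1.2]
finger_gap: 0.0203
```

```bash
cat >> h.py <<'E'
def gate():
    p=L(toolT()[:3,3]);d=p[:2]-[.0687,.1];print('gate deg',np.degrees(np.arctan2(-d[0],-d[1])),'r',np.hypot(*d))
E
python3 - <<'E'
from h import *
st();tilt();gate()
E
```

```text
t 19.825 tcp [0.5814 0.0143 0.1712] sill [0.0488 0.0103 0.1712] yaw 168.14809853208843 tiltz [-0.    -0.003 -1.   ] F [ 1.4293 -0.597  -1.2399] gap 0.020310433059670528 q [-0.1117  0.3422 -0.0257  1.2026 -0.0029 -1.4757]
tilt fix tool rotvec deg [-0.166  0.032  0.   ]
gate deg 12.50059759915712 r 0.09192605661603644
```

Call:
{"api": "carry_out", "payload": {
  "moves": [-1,0.004,0,0,0,0,2.5,-1,0.004,0,0,0,0,2.5,-1,0.004,0,0,0,0,2.5,-1,0.004,0,0,0,0,2.5,-1,0.004,0,0,0,0,2.5]
}}

```text
clock: 20.45
tcp_pos: [0.5618, 0.0201, 0.1712]
orientation: [0.0, 0.214, 0.977, -0.002]
wrist_force: [1.8, 0.2, -0.4]
finger_gap: 0.021
```

Call:
{"api": "carry_out", "payload": {
  "moves": [-1,0,0,0,0,0,0,-1,0,0,0,0,0,0,-1,0,0,0,0,0,0,-1,0,0,0,0,0,0,-1,0,0,0,0,0,0]
}}

```text
clock: 21.08
tcp_pos: [0.5619, 0.0201, 0.1713]
orientation: [0.0, 0.213, 0.977, -0.002]
wrist_force: [0.3, -0.2, -0.7]
finger_gap: 0.0208
```

```bash
python3 - <<'E'
from h import *
st();gate();print(env.get_state()['qvel'])
w=env.read_camera('wrist')[:,:,::-1]; t=env.read_camera('side')[130:370,160:480,::-1]
cv2.imwrite('pics/fin.png',np.vstack([cv2.resize(w,(400,300)),cv2.resize(t,(400,300))]))
E
```

```text
t 21.075 tcp [0.5619 0.0201 0.1713] sill [0.0295 0.0168 0.1713] yaw 155.42707586502607 tiltz [-0.     -0.0032 -1.    ] F [ 0.2829 -0.2243 -0.6601] gap 0.020801641868472078 q [-0.1053  0.3054 -0.0775  1.1876 -0.0032 -1.2472]
gate deg 25.223947962623733 r 0.0919634740361175
[ 0.0016  0.0011  0.0008  0.0016  0.0011 -0.0024]
```

View pics/fin.png

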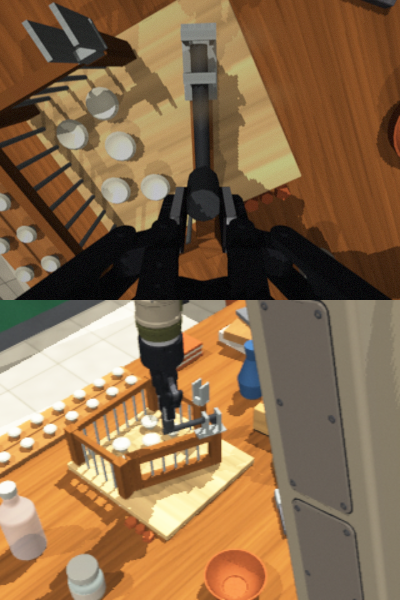

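The gate is ajar with the knob in the grip (wrist half, (203,195)). The bolt is out of the keeper, the chips are on the bench at (145,522) in the side half, and the jar, bottle and vase are still standing. I'm handing in.

```bash
python3 -c "
from h import *
print(env.hand_in()); st(); gate()"
```

```text
the job is handed in; nothing more can be done
None
the job is handed in; nothing more can be done
```

The job is done and handed in at about 21 s of the 69 s allowed; hand-in gives no verdict.

**What I did**
- I gripped the pale scraper block and swept all three chips off the sill's hinge-side end in one pass. I then stood the block back on the bench to the right of the sill, at about x = -0.06, y = -0.23 m in sill axes.
- I lifted the bolt by its knob about 14.6 mm and drew it about 38 mm. The pulling force was only about 1 N, so the nose cleared the lip.
- I swung the gate to about 25 degrees and finished still gripping the knob.

**Last checks**
- **Gate:** it stood at 25.2 degrees (0.44 rad), worked out from the tool position, with the arm practically still.
- **Grip:** the finger opening read 20.8 mm on the 24 mm knob. That gauge also read about 2 mm small on the block.
- **Pull on the gate:** the last wrist reading was only 0.3 N, although the spring should pull with about 2.5 N. It had read 1.8 N as the swing ended, and the readings wander by about 1 N. The grip was set to 60 N.
- **Chips:** in the pictures all three lie on the bench beside the sill. I judged this by eye and did not measure their heights.
- **Block:** it was seen standing free on the bench after release. The final pictures do not show it fully.
- **Jar, bottle and vase:** they look upright and where they were, again judged by eye.

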